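Loupe inspection of the rivet inside a wooden pot

TASK

The square wooden pot stands mouth-down: turn it over so that it stands mouth-up on the table and let go of it; after that, pick up the loupe and hold it level, its lens centred over the pot's mouth, with the lens at the height above the table marked by the height gauge's pointer, so that the rivet in the pot's floor can be examined. Finish while still holding the loupe there, still and touching nothing else. Leave the gauge's pointer, the black tape roll, the eraser and the walnut shell where they are.

Things in the scene. Friction and masses are not known exactly. Their poses are not given: they have to be found in the camera images.
- pot: loose square pot of pale wood, one end open, 58 x 58 mm outside, 64 mm tall, walls and floor 5 mm, about 0.12 kg (varies), a brass rivet head in its inner floor. Origin: centre of the outer face of its closed bottom; z points from the bottom out of the mouth (down at the start, origin 64 mm above the table); x, y square to its side walls. It and the loupe may swap sides.
- pot_middle (a point): the centre of the pot's body, 32 mm from either end, axes as the pot's
- loupe: loose reading loupe lying flat: a lens in a round steel ring, 72 mm across and 12 mm thick, with a straight dark wooden handle 80 mm long, 18 wide, 16 thick; about 0.06 kg (varies). Origin: centre of the ring's underside; z up, the handle runs along its -x from 46 to 126 mm from the ring's centre, flush with the ring's underside.
- lens (a point): centre of the loupe's lens, 6 mm above the ring's underside, axes as the loupe's
- loupe_grip (a point): point on the handle's centre line, 78 mm from the lens centre along the loupe's -x and 8 mm above its underside: a good place to take it across its 18 mm width
- pointer (a joint): height setting of the sliding pointer on the height gauge, m: the middle of its blade is 0.120 m + this value above the table; 0 to 0.050, different at each start, stays where it is by friction
- mark (a point): tip of the gauge's pointer, a level steel blade 24 mm wide, 6 mm thick, at mid-thickness; its height is the marked height for the middle of the lens. x, y, z axes are the gauge's: the blade juts along -x, roughly toward the robot.
- gauge: height gauge, fixed on the table at the back of the work area, near the middle: steel foot 70 x 90 x 18 mm, an upright flat scale and the pointer on it, 213 mm tall. Origin: centre of the foot's underside; upright, -x roughly toward the robot (pointer tip 45 mm along it). A wall stands 0.55 m left of the robot's axis.
- black_tape: roll of black tape lying flat, 48 mm across, 18 mm high, loose; origin: centre of its underside
- eraser: white boxed eraser, 21 x 34 x 12 mm, loose; origin: centre of its underside
- walnut: half a walnut shell, 34 x 43 x 16 mm, loose; origin: centre of its underside
Mind the look-alikes: they are no part of the job. There is more than one size of the pot; the one meant has the size given above.

How it is judged:
By the outcome, as a careful person would: the job done as asked, in the order asked, and still so for the second after the job is handed in, while the arm keeps its last pose, push and grip.
It also fails if it takes over 72 s, if anything falls off the work surface, if the arm or the gripper's body presses on something with over 40 N, if the wrist force passes 120 N, or if a joint passes its speed limit or range.

ROBOT

A 6-joint arm with a two-finger parallel gripper is mounted at the origin on a cart in front of the work surface, level with it; the furniture and walls round the work are solid. World frame = base frame: x ahead of the robot, y to its left, z up, the work surface at z = 0. Lengths are in m, angles in rad, forces in N, time in s.
With the tool pointing down it reaches from about 0.425 to 0.95 m from the base axis. Payload 3.5 kg.
Tool frame: the origin (TCP) lies midway between the tips of the shut fingers; the grasp point (between the pads) lies 19 mm behind it; z points along the fingers, y is the line along which they close (so a half turn about z gives the same grasp; the last joint's range is limited). The gripper opens to 85 mm and grips with 20 to 120 N. Pads are 22 mm wide; open, the fingers measure 114 mm over their backs; the gripper's body (76 mm by 85 mm) begins 54 mm behind the grasp point. The pads swing forward as they close: fully open they stand 13 mm farther back than shut.
Start: joints at [-1.347, 0.286, 1.577, -0, 1.279, -0.15], TCP at [0.247, -0.628, 0.205] pointing down, gripper open.
Joint ranges: [-2.77, 2.77], [-0.9, 2.22], [0.21, 2.48], [-1.53, 4.67], [0.24, 2.81], [-2.84, 2.84]. Speed limits (rad/s): [2.79, 2.79, 3.14, 3.14, 3.14, 3.14].

INTERFACE

Orientations are given as a unit quaternion [x, y, z, w].
In Python, from plant import get_state, read_camera, ctrl gives the robot as it stands.
- The arm moves only by the shell command python3 -m crank 'ROWS' [FORCE]. ROWS is JSON, a list of rows, each a list of 3 entries, a list of its own where there are three numbers: the shift along the tool's x, y, z in mm, then the turn about the tool's z in degrees, then the closure in counts, from 0 (fully open) to 255 (shut). In form: [[[tx, ty, tz], yaw, claw], ...]. A call has 1 to 10 rows; each row is the pose to reach, as a shift and turn from the pose commanded when the call began, along the tool's axes at that moment; what a row does not reach only later rows make up. A row lasts 1/10 s, in which the tool goes at most 50 mm and 8.59 degrees, less where a joint would pass 70% of its speed; a pose out of reach is approached as far as the arm can. A call with a gripper value outside its range is refused whole. The fingers move at their own pace and stop on an object; FORCE is the grip in N (left out, the last holds). Time passes only in rows, so rows that repeat a pose let the fingers close. It gives the time, the measured TCP pose, the force, the opening and the grip force at its end, in the units of the state.
- get_state(): the state, without advancing time (a new reading comes with each control period).
- read_camera(name): name is "side" or "top" or "wrist"; returns a dict with "frame" (420x560x3 uint8, blue, green, red), "range_z" (420x560 float32, m along the optical axis (not along the pixel's ray), 0 where there is no reading), "vfov" (degrees; the focal length in pixels is half the picture's height over the tangent of half this angle, whatever the lens; pixels are square), "cx", "cy" (the principal point, pixels), "k1" (the pictures are not rectified: a ray, as slopes to the right and down, at radius r is drawn at 1 + k1 r^2 times it, then the intrinsics apply), "origin" and "orientation" of the camera in the world. Camera axes: x right, y down, z forward; pixel columns grow to the right and rows downward; lengths in m; the calibration is good to about 2 mm. A picture is of the moment at which its call begins.
- ctrl.sign_off(): hands the job in; it is judged then, once.
The state is a dict: "time": time; "qpos": joint angles; "dq": joint speeds; "joint_efforts": joint torques, N m; "eef_pos": TCP position; "tcp_rot": TCP orientation; "contact_force": force on the tool from outside, world axes, zero at the start; "wrist_torque": the same for the moment, N m; "opening": opening from 0.0 (shut) to 1.0 (fully open); "finger_force": force on a finger pad.
Only numpy, scipy, OpenCV 4.12 (cv2) and the standard library are available. Lean on these libraries where they do the work, as an engineer would, in place of code of your own. Each camera call takes 0.05 s, during which the arm holds its last target. There are 200 camera calls.

## Working session

There is one attempt and no reset: what is moved stays moved. The work goes in short steps, Python scripts to look and compute and a shell command to move; the robot and the scene stay as the last step left them, time stands still between calls to the robot, and variables do not carry over. Pictures are saved under pics/ and viewed, at most 10 in all, crops included, and the job is handed in when it is done.

```bash
ls; mkdir -p pics
cat > h.py <<'E'
import numpy as np, cv2, pickle, sys
from scipy.spatial.transform import Rotation as R
from plant import get_state, read_camera, ctrl
def cam(name,save=None):
    c=read_camera(name); pickle.dump(c,open(f'{name}.pkl','wb'))
    if save: cv2.imwrite(f'pics/{save}.png',c['frame'])
    return c
def load(name): return pickle.load(open(f'{name}.pkl','rb'))
def f_of(c): return 210/np.tan(np.radians(c['vfov'])/2)
def K(c): f=f_of(c); return np.array([[f,0,c['cx']],[0,f,c['cy']],[0,0,1]])
def rays(c,uv):
    return cv2.undistortPoints(np.array(uv,float).reshape(-1,1,2),K(c),np.array([c['k1'],0,0,0.])).reshape(-1,2)
def rot(c):
    o=np.array(c['orientation'],float); return R.from_quat(o).as_matrix() if o.size==4 else o.reshape(3,3)
def pix(c,uv,z=None):
    """world points of pixels: by depth, or on plane z"""
    uv=np.atleast_2d(uv); s=rays(c,uv); d=np.c_[s,np.ones(len(s))]
    o=np.array(c['origin'])
    if z is None:
        r=np.array([c['range_z'][int(v+.5),int(u+.5)] for u,v in uv])
        return o+(d*r[:,None])@rot(c).T
    w=d@rot(c).T; return o+w*((z-o[2])/w[:,2])[:,None]
def proj(c,P):
    q=(np.atleast_2d(P)-np.array(c['origin']))@rot(c)
    return cv2.projectPoints(q.reshape(-1,1,3),np.zeros(3),np.zeros(3),K(c),np.array([c['k1'],0,0,0.]))[0].reshape(-1,2)
def cloud(c):
    v,u=np.mgrid[0:420,0:560]; uv=np.c_[u.ravel(),v.ravel()]
    return pix(c,uv).reshape(420,560,3)
E
python3 - <<'E'
from h import *
s=get_state(); print(s)
for n in('top','side'):
    c=cam(n); print(n,c['origin'],c['orientation'],c['vfov'],c['cx'],c['cy'],c['k1'])
a=load('top')['frame'];b=load('side')['frame']
cv2.imwrite('pics/top0.png',a);cv2.imwrite('pics/side0.png',b)
E
```

```text
pics
{'time': 0.0, 'qpos': array([-1.34699496e+00,  2.87211526e-01,  1.57816360e+00, -2.85357398e-05,
        1.27857228e+00, -1.50007312e-01]), 'dq': array([ 1.38744539e-03, -1.24943787e-03,  5.30633293e-04,  7.50718194e-05,
       -7.29095015e-04,  8.83847478e-04]), 'joint_efforts': array([-1.54649420e-03, -4.05980122e+01, -2.92625624e+01, -1.69993809e-04,
        5.86485170e-03, -4.33283617e-06]), 'eef_pos': array([ 0.24634266, -0.62768316,  0.20362391]), 'tcp_rot': array([ 9.82582724e-01,  1.85821967e-01, -5.70806810e-05, -1.17607131e-03]), 'contact_force': array([-0.31475009, -0.67839628,  0.10019188]), 'wrist_torque': array([-0.0075182 , -0.00216263,  0.05228347]), 'finger_force': 0.0, 'opening': 0.9982487005473698}
top [ 0.49494598 -0.01127379  1.37675765] [-0.70381184  0.70953389 -0.02444806  0.02475555] 49.61280050364993 279.4366157605115 205.24531202268696 0.035805168314716224
side [ 0.86023881 -0.48045823  1.02340225] [ 0.92813838  0.26879012 -0.0713287  -0.24743328] 48.79581841215644 280.711324722036 211.8789660642997 -0.032707098038956856
```

View pics/top0.png

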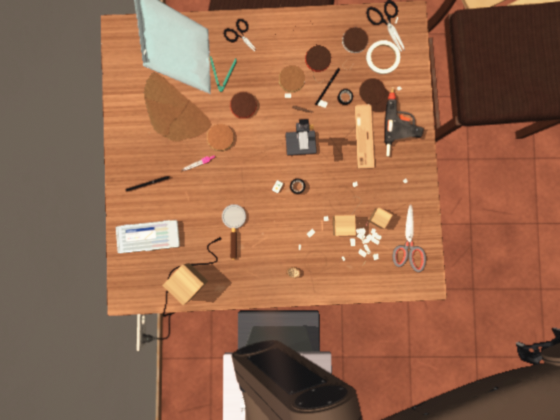

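View pics/side0.png

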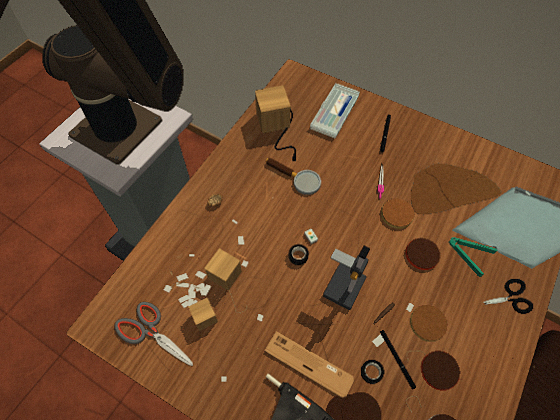

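The top view shows three pale wooden blocks, the pot candidates, at (345,225), (382,217) and (183,285). The loupe is at (233,217) with its handle toward the robot to (234,255). The gauge is at (302,138), the tape at (297,186), the eraser at (278,186) and the walnut at (294,272). I'll measure the candidates next.

Run:
```python
from h import *
c=load('top'); P=cloud(c)
for n,(u,v) in dict(A=(345,225),B=(382,217),C=(183,285)).items():
    w=32; sub=P[v-w:v+w,u-w:u+w].reshape(-1,3); zc=P[v,u,2]
    uu,vv=np.meshgrid(np.arange(u-w,u+w),np.arange(v-w,v+w))
    m=(abs(sub[:,2]-zc)<.008)&(np.hypot(uu-u,vv-v).ravel()<w)
    if m.sum()<5: continue
    r=cv2.minAreaRect((sub[m,:2]*1000).astype(np.float32)); print(n,zc,m.sum(),r)
# loupe
for q in [(233,217),(234,205),(234,245),(234,235),(234,255),(302,138),(304,126),(303,146),(297,186),(240,260)]:
    print(q,pix(c,[q])[0].round(4))
a=np.hstack([cv2.resize(c['frame'][190:290,u0:u0+100],None,fx=4,fy=4,interpolation=cv2.INTER_CUBIC) for u0 in (320,190)])
b=load('side');P2=cloud(b)
cv2.imwrite('pics/crop1.png',a)
# gauge top points from both clouds
for nm,Q in(('top',P),('side',P2)):
    m=(Q[...,2]>.09)&(Q[...,0]>.5)&(Q[...,0]<.85)&(abs(Q[...,1]+.07)<.12)&(Q[...,2]<.3)
    q=Q[m]; print(nm,len(q)); 
    if len(q): print(q.min(0).round(3),q.max(0).round(3)); np.savetxt(nm+'_g.txt',q,fmt='%.3f')
```

```text
A 0.0617795283174265 403 ((527.6954956054688, -227.46438598632812), (115.81810760498047, 57.71294021606445), 89.83699798583984)
B 0.050914940981319656 249 ((554.141357421875, -279.98529052734375), (108.42369079589844, 54.553260803222656), 77.36124420166016)
C 0.08793731354221102 868 ((365.0274658203125, 261.1907958984375), (81.91531372070312, 82.149658203125), 46.233642578125)
(233, 217) [0.5557 0.1285 0.0141]
(234, 205) [0.5921 0.1259 0.0103]
(234, 245) [0.4721 0.1251 0.0187]
(234, 235) [0.5018 0.1256 0.0135]
(234, 255) [0.4423 0.1256 0.014 ]
(302, 138) [ 0.7643 -0.0743  0.1494]
(304, 126) [ 0.7889 -0.0781  0.1841]
(303, 146) [ 0.7427 -0.0769  0.1468]
(297, 186) [ 0.6491 -0.065   0.0011]
(240, 260) [ 0.4266  0.1091 -0.0016]
top 347
[ 0.734 -0.105  0.09 ] [ 0.804 -0.058  0.218]
side 621
[ 0.734 -0.106  0.092] [ 0.807 -0.057  0.217]
```

View pics/crop1.png

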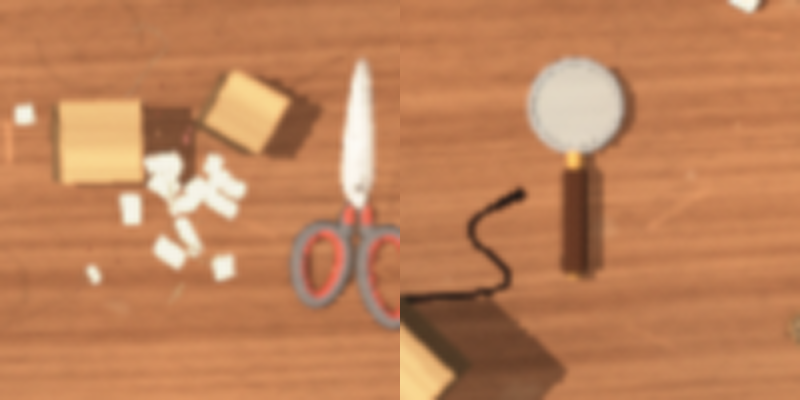

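The crop shows A, with its top face spanning u 334–355.5 and v 215–236, about 58 mm at z≈0.062. B is smaller (~43 mm) and C larger (82 mm, 88 mm tall), so A is the pot. The loupe is at crop (575,105), with its handle straight along −x.

Run:
```python
from h import *
c=load('top'); b=load('side')
p=pix(c,[(334.25,215),(355.5,215),(355.5,236.25),(334.25,236.25)],.064); print(p.round(4),p.mean(0).round(4),np.linalg.norm(np.diff(p,axis=0),axis=1))
for n in('top','side'):
    q=np.loadtxt(n+'_g.txt'); 
    m=(q[:,0]<.77)&(q[:,2]>.12)
    h,e=np.histogram(q[m][:,2],bins=np.arange(.12,.19,.003)); print(n,h)
    m=(q[:,0]<.765)&(q[:,2]>.12)&(q[:,2]<.17); print(q[m].mean(0),np.median(q[m][:,2]),q[m].min(0),q[m].max(0))
    P=cloud(load(n)); m=(P[...,2]>.054)&(P[...,2]<.075)&(abs(P[...,0]-.525)<.06)&(abs(P[...,1]+.19)<.05)
    q=P[m]; print('pot',len(q),q.mean(0).round(4),cv2.minAreaRect((q[:,:2]*1000).astype(np.float32)))
```

```text
[[ 0.5569 -0.1693  0.064 ]
 [ 0.5564 -0.2306  0.064 ]
 [ 0.4952 -0.2293  0.064 ]
 [ 0.4957 -0.1682  0.064 ]] [ 0.5261 -0.1993  0.064 ] [0.06130405 0.06123448 0.0610966 ]
top [ 0  0  0  0  0  0 14 39 46 14  0  0  0  0  0  0  0  0  0  0  0  0  0]
[ 0.7495     -0.07763265  0.14464286] 0.145 [ 0.734 -0.091  0.139] [ 0.764 -0.066  0.15 ]
pot 411 [ 0.5267 -0.199   0.0636] ((527.8621826171875, -199.65707397460938), (58.84369659423828, 57.73096466064453), 89.60452270507812)
side [  0   0   0   0   0   0   1  31 124  34   0   0   0   0   0   0   0   0
   0   0   0   0   0]
[ 0.74944785 -0.07916564  0.14599387] 0.146 [ 0.734 -0.091  0.141] [ 0.764 -0.066  0.15 ]
pot 679 [ 0.5281 -0.2013  0.0646] ((526.5796508789062, -199.9844970703125), (59.71992111206055, 59.358558654785156), 1.0894758701324463)
```

```bash
python3 -m crank '[[[42,-30,0],8,0],[[84,-59,0],16,0],[[125,-89,0],21.4,0],[[167,-118,0],21.4,0],[[209,-148,0],21.4,0],[[251,-178,0],21.4,0],[[292,-207,0],21.4,0],[[334,-237,0],21.4,0],[[376,-266,0],21.4,0],[[417,-296,0],21.4,0]]' 40
python3 - <<'E'
from h import *
s=get_state();print(s['eef_pos'],R.from_quat(s['tcp_rot']).as_matrix().round(3),s['contact_force'])
E
```

```text
time: 1.1
eef_pos: [0.521, -0.2081, 0.2047]
tcp_rot: [1.0, 0.0, -0.0, -0.0]
contact_force: [0.4, -1.1, -0.5]
opening: 1.001
finger_force: 0.0
[ 0.52104012 -0.20810272  0.20467399] [[ 1.  0. -0.]
 [ 0. -1.  0.]
 [-0. -0. -1.]] [ 0.35509676 -1.06081196 -0.52771696]
```

```bash
python3 -m crank '[[[0,0,40],0,0],[[0,0,70],0,0],[[0,0,70],0,0],[[0,0,70],0,0]]'
python3 - <<'E'
from h import *
c=cam('wrist','w1'); print(c['origin'],c['orientation'],c['vfov'])
P=cloud(c); m=(P[...,2]>.05)&(P[...,2]<.075)&(abs(P[...,0]-.525)<.06)&(abs(P[...,1]+.2)<.05)
q=P[m]; print(len(q)); print(q.mean(0),cv2.minAreaRect((q[:,:2]*1000).astype(np.float32)))
E
```

```text
time: 1.5
eef_pos: [0.5201, -0.21, 0.1347]
tcp_rot: [1.0, 0.0, -0.001, -0.0]
contact_force: [-0.5, -0.1, 0.2]
opening: 0.998
finger_force: 0.0
[ 0.59249925 -0.21093729  0.30242284] [ 0.69982899 -0.6998017  -0.1012865   0.10128186] 71.30456531076086
4595
[ 0.52973619 -0.20007663  0.06263912] ((527.896484375, -199.81495666503906), (57.72916030883789, 57.8069953918457), 0.9799467325210571)
```

View pics/w1.png

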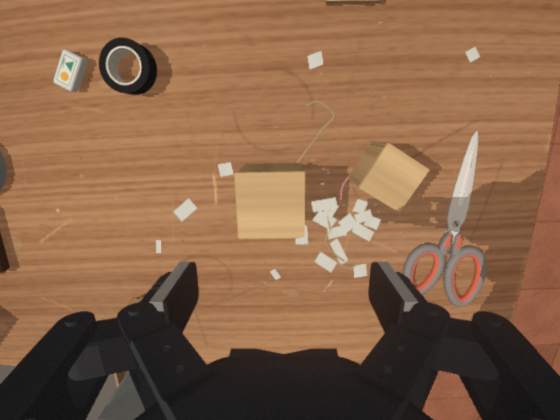

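The wrist view shows the pot at (271,205) between the pads' line, paper bits at its right side, and the tape at (128,66). The top face fits 57.7 mm, with its centre at (0.528, −0.200). Next I grip it at mid-body and carry it to clear table.

```bash
python3 -m crank '[[[7,-10,40],0,0],[[7,-10,80],0,0],[[7,-10,118],0,0],[[7,-10,118],0,0],[[7,-10,118],0,255],[[7,-10,118],0,255],[[7,-10,118],0,255],[[7,-10,118],0,255],[[7,-10,118],0,255]]' 40; python3 -m crank '[[[0,0,-15],0,255],[[0,0,-30],0,255],[[0,0,-30],0,255]]'
```

```text
time: 2.45
eef_pos: [0.5304, -0.202, 0.0211]
tcp_rot: [1.0, 0.0, 0.003, 0.002]
contact_force: [-0.3, -0.2, 7.3]
opening: 0.666
finger_force: 44.7
time: 2.75
eef_pos: [0.5294, -0.2012, 0.0505]
tcp_rot: [1.0, 0.0, 0.003, 0.002]
contact_force: [-0.2, -1.1, -0.7]
opening: 0.665
finger_force: 43.8
```

```bash
python3 -m crank '[[[-13,-35,-10],0,255],[[-26,-70,-10],0,255],[[-40,-105,-10],0,255],[[-53,-140,-10],0,255],[[-66,-175,-10],0,255],[[-79,-211,-10],0,255],[[-79,-211,-10],0,255],[[-79,-211,10],0,255],[[-79,-211,28],0,255],[[-79,-211,28],0,255]]'
python3 - <<'E'
from h import *
c=cam('side','s2'); s=get_state(); print(s['eef_pos'],s['contact_force'])
c=cam('wrist')
P=cloud(c); m=(P[...,2]>.03)&(P[...,2]<.09)&(abs(P[...,0]-.45)<.06)&(abs(P[...,1]-.01)<.025)
q=P[m]; print(len(q)); print(q.mean(0),np.percentile(q,[5,95],axis=0))
E
```

```text
time: 3.75
eef_pos: [0.4495, 0.0104, 0.0195]
tcp_rot: [1.0, 0.0, 0.001, 0.0]
contact_force: [0.4, 0.6, -1.8]
opening: 0.661
finger_force: 47.1
[0.44907053 0.01043241 0.01929142] [-0.09874033 -0.17822234 -0.95032533]
13117
[0.45293226 0.00998837 0.06079509] [[ 0.4220072  -0.01250018  0.04338231]
 [ 0.47612086  0.03246366  0.06392644]]
```

```bash
python3 -m crank '[[[0,0,2],0,255],[[0,0,2],0,60],[[0,0,2],0,0],[[0,0,2],0,0],[[17,0,-7],0,0],[[17,0,-7],0,0],[[17,0,-7],0,255],[[17,0,-7],0,255],[[17,0,-7],0,255],[[17,0,-7],0,255]]' 20; python3 -m crank '[[[0,0,1],0,255],[[4,0,1],0,255],[[9,0,0],0,255],[[13,0,0],0,255],[[17,0,0],0,255],[[21,0,1],0,255],[[26,0,2],0,255],[[26,0,2],0,255]]'
python3 - <<'E'
from h import *
c=cam('side'); cv2.imwrite('pics/s3.png',cv2.resize(c['frame'][80:260,180:420],None,fx=3,fy=3)); s=get_state(); print(s['eef_pos'],s['contact_force'])
E
```

```text
time: 4.85
eef_pos: [0.4647, 0.011, 0.0256]
tcp_rot: [1.0, 0.0, -0.0, -0.0]
contact_force: [-0.6, 0.0, -1.3]
opening: 0.67
finger_force: 22.0
time: 5.65
eef_pos: [0.4927, 0.0107, 0.0252]
tcp_rot: [1.0, 0.0, 0.0, 0.0]
contact_force: [-3.1, 1.4, 7.2]
opening: 0.671
finger_force: 23.1
[0.49263064 0.01071988 0.02523081] [-2.07822819  0.55301306  6.1111503 ]
```

View pics/s3.png

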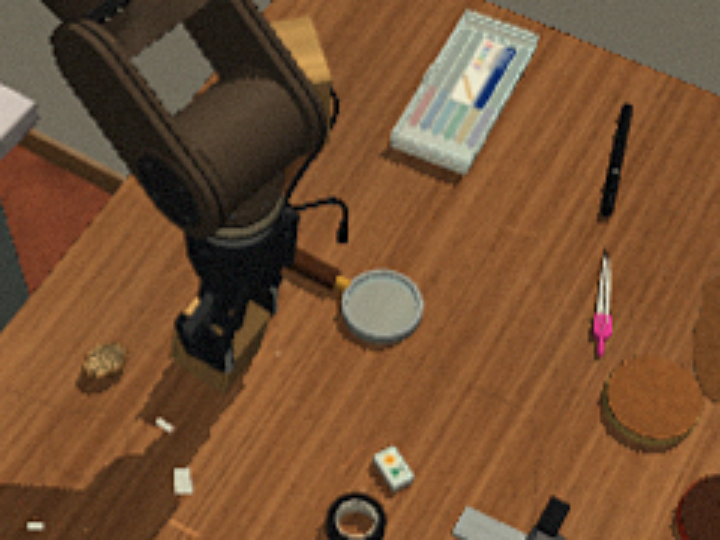

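The picture shows the pot around (225,345) between the fingers, but the tilt isn't readable by eye. I'll check it from depth.

```bash
cat >> h.py <<'E'
def prof(xc,yc,w=.012,name='wrist',save=None):
    """x-z profile of the highest points in a strip about y=yc"""
    c=cam(name,save); P=cloud(c); m=(abs(P[...,1]-yc)<w)&(abs(P[...,0]-xc)<.1)&(P[...,2]<.12)&(c['range_z']>0)
    q=P[m]; out=[]
    for x in np.arange(xc-.08,xc+.09,.006):
        k=q[abs(q[:,0]-x)<.003]
        if len(k)>2: out.append((round(x*1000),round(np.median(k[:,2])*1000)))
    print(out)
E
python3 - <<'E'
from h import *
prof(.48,.01); prof(.48,.01,name='side')
E
```

```text
[(454, 70), (460, 69), (466, 68), (472, 67), (478, 66), (484, 65), (490, 64), (496, 40), (502, 54), (508, -1), (514, -1), (520, -1), (526, -1), (532, -1), (538, -1), (544, -1), (550, -1), (556, -1), (562, -1), (568, -1)]
[(400, 1), (406, 1), (412, 1), (418, 2), (442, 73), (448, 73), (472, 68), (490, 17), (496, 43), (502, 2), (508, 1), (514, 2), (520, 1), (526, 2), (532, 1), (538, 1), (544, 2), (550, 2), (556, 1), (562, 1), (568, 1)]
```

```bash
python3 -m crank '[[[3,0,3],0,255],[[7,0,5],0,255],[[11,0,7],0,255],[[15,0,9],0,255],[[15,0,9],0,255]]'
python3 - <<'E'
from h import *
s=get_state(); print(s['eef_pos'],s['contact_force'])
prof(.48,.01); prof(.48,.01,name='side')
E
```

```text
time: 6.3
eef_pos: [0.5119, 0.0105, 0.0192]
tcp_rot: [1.0, -0.0, 0.005, 0.0]
contact_force: [0.9, 1.5, 13.6]
opening: 0.671
finger_force: 25.9
[0.51192871 0.01053253 0.01917877] [ 0.89196399  1.48636909 13.63453039]
[(484, 73), (490, 70), (496, 67), (502, 64), (508, 61), (514, 57), (520, 57), (526, -1), (532, -1), (538, -1), (544, -1), (550, -1), (556, -1), (562, -1), (568, -1)]
[(400, 0), (406, 0), (412, 1), (418, 1), (424, 1), (442, 35), (448, 48), (466, 82), (472, 80), (502, 1), (508, 3), (514, 57), (520, 0), (526, 1), (532, 0), (538, 2), (544, 0), (550, 1), (556, 1), (562, 0), (568, 1)]
```

```bash
python3 -m crank '[[[3,0,1],0,255],[[6,0,2],0,255],[[9,0,4],0,255],[[12,0,5],0,255],[[12,0,5],0,255]]'
python3 - <<'E'
from h import *
s=get_state(); print(s['eef_pos'],s['contact_force'])
prof(.48,.01); prof(.48,.01,name='side')
E
```

```text
time: 6.9
eef_pos: [0.5231, 0.0105, 0.0133]
tcp_rot: [1.0, -0.0, 0.004, 0.0]
contact_force: [1.3, 1.3, 10.3]
opening: 0.672
finger_force: 26.9
[0.52305385 0.01053222 0.01333666] [ 1.2521188   1.29761593 10.28522154]
[(496, 73), (502, 70), (508, 65), (514, 60), (520, 56), (526, 51), (532, 116), (538, -1), (544, -1), (550, -1), (556, -1), (562, -1), (568, -1)]
[(400, 1), (406, 1), (412, 0), (418, 2), (424, 0), (448, 42), (454, 50), (460, 59), (466, 67), (472, 73), (478, 82), (484, 86), (508, 63), (514, 0), (520, 3), (526, 50), (532, 1), (538, 0), (544, 1), (550, 1), (556, 1), (562, 2), (568, 1)]
```

```bash
python3 -m crank '[[[3,0,0],0,255],[[6,0,0],0,255],[[9,0,1],0,255],[[12,0,1],0,255],[[12,0,1],0,255]]'
python3 - <<'E'
from h import *
s=get_state(); print(s['eef_pos'],s['contact_force'])
prof(.48,.01); prof(.48,.01,name='side')
E
```

```text
time: 7.5
eef_pos: [0.5304, 0.0108, 0.0088]
tcp_rot: [1.0, 0.0, -0.0, -0.0]
contact_force: [-1.3, -0.4, 4.8]
opening: 0.673
finger_force: 26.4
[0.53044016 0.01084925 0.00882229] [-1.33870355 -0.389453    4.81153467]
[(508, 70), (514, 65), (520, 59), (526, 53), (532, 47), (538, 107), (544, 115), (550, -1), (556, -1), (562, -1), (568, -1)]
[(400, 2), (406, 1), (412, 0), (418, 1), (424, 1), (430, 1), (454, 48), (460, 54), (466, 59), (472, 66), (478, 71), (484, 77), (490, 85), (496, 84), (520, 1), (526, 1), (532, 45), (538, 1), (544, 0), (550, 0), (556, 1), (562, 0), (568, 0)]
```

```bash
python3 -m crank '[[[3,0,-1],0,255],[[6,0,-2],0,255],[[9,0,-2],0,255],[[9,0,-2],0,255],[[9,0,-2],0,0],[[9,0,-4],0,0],[[9,0,-40],0,0],[[9,0,-80],0,0],[[9,0,-80],0,0]]'
python3 - <<'E'
from h import *
s=get_state(); print(s['eef_pos'],s['contact_force'])
prof(.52,.01,save='w4'); prof(.52,.01,name='side')
E
```

```text
time: 8.5
eef_pos: [0.5443, 0.0102, 0.0958]
tcp_rot: [1.0, 0.0, 0.006, 0.001]
contact_force: [0.7, -0.7, 0.0]
opening: 1.0
finger_force: 0.0
[0.54425666 0.01017492 0.09583156] [ 0.65472365 -0.68589074  0.04378899]
[(440, -1), (446, -1), (452, -1), (458, -1), (464, -1), (470, -1), (500, 57), (506, 57), (512, 57), (518, 57), (524, 57), (530, 57), (536, 57), (542, 57), (548, 57), (554, 57), (560, 57), (566, 24), (572, -1), (578, -1), (584, -1), (590, -1), (596, -1), (602, -1), (608, -1)]
[(440, 1), (446, 1), (452, 1), (458, 1), (464, 2), (470, 2), (476, 1), (482, 2), (518, 58), (524, 59), (530, 59), (536, 59), (542, 59), (548, 59), (554, 57), (560, 38), (566, 1), (572, 1), (578, 1), (584, 1), (590, 1), (596, 0), (602, 3), (608, 2)]
```

```bash
python3 -m crank '[[[-8,0,40],0,0],[[-8,0,82],0,0],[[-8,0,82],0,0],[[-8,0,82],0,255],[[-8,0,82],0,255],[[-8,0,82],0,255],[[-8,0,82],0,255],[[-8,0,72],0,255],[[-33,0,70],0,255],[[-58,0,70],0,255]]' 40;  python3 -m crank '[[[0,0,0],0,255],[[0,0,10],0,255],[[0,0,13],0,255],[[0,0,13],0,255],[[0,0,13],0,0],[[0,0,13],0,0],[[12,0,8],0,0],[[12,0,8],0,0]]'
python3 - <<'E'
from h import *
s=get_state(); print(s['eef_pos'],s['contact_force'])
c=cam('wrist');P=cloud(c); m=(P[...,2]>.05)&(P[...,2]<.065)&(abs(P[...,0]-.48)<.08)&(abs(P[...,1]-.01)<.04)
print(cv2.minAreaRect((P[m][:,:2]*1000).astype(np.float32)))
prof(.49,.01); prof(.49,.01,name='side')
E
```

```text
time: 9.6
eef_pos: [0.4819, 0.0107, 0.0205]
tcp_rot: [1.0, 0.0, 0.001, 0.0]
contact_force: [-0.5, -0.5, -2.3]
opening: 0.671
finger_force: 44.6
time: 10.4
eef_pos: [0.4962, 0.0105, 0.012]
tcp_rot: [1.0, 0.0, 0.002, 0.0]
contact_force: [-0.2, 0.3, 0.5]
opening: 1.003
finger_force: 0.0
[0.496156   0.01046565 0.01199963] [-0.2380751   0.29759635  0.51232297]
((483.93267822265625, 9.721832275390625), (58.57948303222656, 60.854270935058594), 89.82521057128906)
[(458, 57), (464, 57), (470, 57), (476, 57), (482, 57), (488, 57), (494, 57), (500, 57), (506, 115), (512, 41), (518, -1), (524, -1), (530, -1), (536, -1), (542, -1), (548, -1), (554, -1), (560, -1), (566, -1), (572, -1), (578, -1)]
[(410, 0), (416, 0), (422, 0), (470, 58), (476, 58), (488, 57), (494, 59), (500, 59), (506, 58), (512, 32), (518, 1), (524, 1), (530, 1), (536, 0), (542, 1), (548, 1), (554, 1), (560, 1), (566, 1), (572, 0), (578, 2)]
```

```bash
python3 -m crank '[[[0,0,-6],0,0],[[0,0,-6],0,255],[[0,0,-6],0,255],[[0,0,-6],0,255],[[0,0,-6],0,255],[[0,0,-6],0,255]]' 25;  python3 -m crank '[[[0,0,3],0,255],[[4,0,2],0,255],[[8,0,1],0,255],[[12,0,0],0,255],[[16,0,0],0,255],[[20,0,0],0,255],[[24,0,1],0,255],[[24,0,1],0,255]]'
python3 - <<'E'
from h import *
s=get_state(); print(s['eef_pos'],s['contact_force'])
prof(.49,.01); prof(.49,.01,name='side')
E
```

```text
time: 11.15
eef_pos: [0.4937, 0.0107, 0.0175]
tcp_rot: [1.0, 0.0, 0.0, 0.0]
contact_force: [-0.3, -0.0, 4.0]
opening: 0.668
finger_force: 27.6
time: 11.95
eef_pos: [0.5176, 0.0108, 0.0175]
tcp_rot: [1.0, 0.0, -0.001, -0.0]
contact_force: [-4.1, -0.4, 12.3]
opening: 0.669
finger_force: 30.6
[0.51756676 0.01079082 0.01747886] [-4.10666734 -0.41535904 12.31809594]
[(482, 69), (488, 69), (494, 67), (500, 65), (506, 63), (512, 61), (518, 58), (524, 56), (530, 55), (536, -1), (542, -1), (548, -1), (554, -1), (560, -1), (566, -1), (572, -1), (578, -1)]
[(410, 1), (416, 2), (422, 1), (428, 1), (434, 1), (440, 2), (470, 76), (476, 75), (512, 2), (518, 58), (524, 54), (530, 28), (536, 0), (542, 1), (548, 1), (554, 2), (560, 1), (566, 1), (572, 1), (578, 1)]
```

```bash
python3 -m crank '[[[3,0,1],0,255],[[7,0,3],0,255],[[11,0,4],0,255],[[15,0,6],0,255],[[19,0,8],0,255],[[19,0,8],0,255]]'
python3 - <<'E'
from h import *
s=get_state(); print(s['eef_pos'],s['contact_force'])
prof(.49,.01); prof(.49,.01,name='side')
E
```

```text
time: 12.65
eef_pos: [0.539, 0.0107, 0.0105]
tcp_rot: [1.0, 0.0, 0.002, 0.0]
contact_force: [0.0, 0.6, 11.1]
opening: 0.667
finger_force: 32.2
[0.53897632 0.01068662 0.01045115] [ 0.02628761  0.58006612 11.06051502]
[(512, 71), (518, 69), (524, 64), (530, 59), (536, 54), (542, 49), (548, 114), (554, -1), (560, -1), (566, -1), (572, -1), (578, -1)]
[(410, 1), (416, 1), (422, 1), (428, 1), (434, 1), (440, 1), (446, 3), (464, 43), (470, 41), (476, 36), (500, 84), (536, 2), (542, 47), (548, 4), (554, 1), (560, 1), (566, 2), (572, 1), (578, 1)]
```

```bash
python3 -m crank '[[[4,0,0],0,255],[[8,0,-1],0,255],[[12,0,-1],0,255],[[16,0,-1],0,255],[[16,0,-1],0,255]]'
python3 - <<'E'
from h import *
s=get_state(); print(s['eef_pos'],s['contact_force'])
prof(.51,.01); prof(.51,.01,name='side')
E
```

```text
time: 13.25
eef_pos: [0.5526, 0.011, 0.0088]
tcp_rot: [1.0, 0.0, -0.0, -0.0]
contact_force: [-2.9, 0.2, 2.7]
opening: 0.672
finger_force: 31.4
[0.55258745 0.01095521 0.00876998] [-2.93276606  0.24369102  2.69516423]
[(526, 70), (532, 69), (538, 64), (544, 58), (550, 52), (556, 46), (562, 113), (568, -1), (574, -1), (580, -1), (586, -1), (592, -1), (598, -1)]
[(430, 1), (436, 0), (442, 0), (448, 3), (454, 1), (460, -1), (478, 46), (484, 41), (490, 36), (514, 83), (520, 78), (550, 1), (556, 45), (562, 2), (568, 2), (574, 0), (580, 1), (586, 2), (592, 1), (598, 1)]
```

```bash
python3 -m crank '[[[3,0,-1],0,255],[[6,0,-2],0,255],[[9,0,-2],0,255],[[12,0,-2],0,255],[[12,0,-2],0,255]]'
python3 - <<'E'
from h import *
s=get_state(); print(s['eef_pos'],s['contact_force'])
prof(.51,.01,save='w5'); prof(.51,.01,name='side')
E
```

```text
time: 13.85
eef_pos: [0.5651, 0.0108, 0.011]
tcp_rot: [1.0, 0.0, 0.0, 0.0]
contact_force: [-0.4, -0.2, -0.2]
opening: 0.671
finger_force: 30.8
[0.5650618  0.0108094  0.01096494] [-0.43805209 -0.16676292 -0.22102869]
[(538, 72), (544, 71), (550, 66), (556, 60), (562, 54), (568, 49), (574, 114), (580, -1), (586, -1), (592, -1), (598, -1)]
[(430, 1), (436, 0), (442, 0), (448, 0), (454, 0), (460, 2), (466, 1), (472, 1), (490, 46), (496, 43), (502, 39), (526, 85), (532, 81), (562, 2), (568, 47), (574, 2), (580, 1), (586, 1), (592, 1), (598, 1)]
```

```bash
python3 -m crank '[[[-25,0,-4],0,255],[[-50,0,-5],0,255],[[-50,0,-5],0,255],[[-40,0,-5],0,255],[[-18,0,-5],0,120],[[4,0,-5],0,0],[[20,0,-10],0,0],[[20,0,-50],0,0],[[20,0,-90],0,0],[[20,0,-90],0,0]]'
python3 - <<'E'
from h import *
s=get_state(); print(s['eef_pos'],s['contact_force'])
prof(.53,.01,save='w6'); prof(.53,.01,name='side')
E
```

```text
time: 14.95
eef_pos: [0.5918, 0.01, 0.109]
tcp_rot: [1.0, 0.0, 0.008, 0.001]
contact_force: [1.5, 0.6, 1.1]
opening: 0.999
finger_force: 0.0
[0.59178298 0.00998823 0.10903662] [1.49586283 0.61924797 1.07955436]
[(450, -1), (456, -1), (462, -1), (468, -1), (474, -1), (480, -1), (486, -1), (492, -1), (498, 0), (534, 63), (540, 35), (546, 4), (552, 4), (558, 4), (564, 5), (588, 57), (594, 18), (600, -1), (606, -1), (612, -1), (618, -1)]
[(450, 0), (456, 2), (462, 2), (468, 0), (474, 1), (480, 1), (486, 1), (492, 0), (498, 1), (504, 1), (510, 1), (516, 0), (534, 34), (540, 7), (546, 7), (552, 7), (558, 6), (564, 7), (588, 39), (594, 1), (600, 1), (606, 1), (612, 0), (618, 2)]
```

View pics/w6.png

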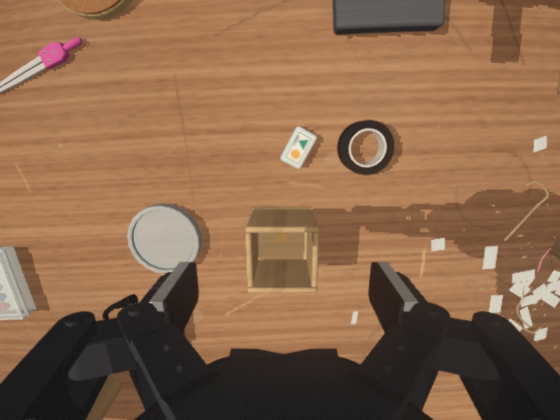

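The pot now stands mouth-up: the view shows its open mouth at (283,250) with the rivet at (282,237). The loupe ring is at (164,239), and the eraser (298,148) and tape (366,148) are where they were. On to the loupe.

```bash
python3 -m crank '[[[0,0,-30],0,0],[[-30,-30,-45],0,0],[[-60,-60,-45],0,0],[[-90,-90,-45],0,0],[[-114,-116,-45],0,0],[[-114,-116,-45],0,0],[[-114,-116,-45],0,0]]'
python3 - <<'E'
from h import *
s=get_state(); print(s['eef_pos'])
c=cam('wrist','w7'); P=cloud(c)
m=(P[...,2]>.055)&(P[...,2]<.075)&(abs(P[...,0]-.56)<.06)&(abs(P[...,1]-.01)<.05)
print('pot',m.sum(),cv2.minAreaRect((P[m][:,:2]*1000).astype(np.float32)))
t=load('side');P=cloud(t);m=(P[...,2]>.055)&(P[...,2]<.075)&(abs(P[...,0]-.56)<.06)&(abs(P[...,1]-.01)<.05)
print('pot side',cv2.minAreaRect((P[m][:,:2]*1000).astype(np.float32)))
t=cam('top');P=cloud(t);m=(P[...,2]>.055)&(P[...,2]<.075)&(abs(P[...,0]-.56)<.06)&(abs(P[...,1]-.01)<.05)
if m.sum(): print('pot top',m.sum(),cv2.minAreaRect((P[m][:,:2]*1000).astype(np.float32)))
E
```

```text
time: 15.75
eef_pos: [0.4703, 0.1272, 0.1452]
tcp_rot: [1.0, 0.001, -0.0, 0.0]
contact_force: [0.7, 0.0, -0.0]
opening: 0.998
finger_force: 0.0
[0.47027572 0.1271656  0.14523538]
pot 1997 ((561.5220947265625, 10.169153213500977), (59.058616638183594, 57.42054748535156), 89.90373992919922)
pot side ((561.1206665039062, 10.235841751098633), (58.36605453491211, 61.55411911010742), 0.8048783540725708)
pot top 113 ((559.9766845703125, 9.271308898925781), (55.138980865478516, 55.39944839477539), 89.51255798339844)
```

View pics/w7.png

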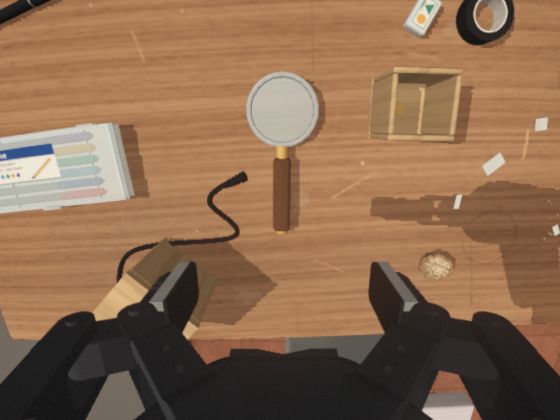

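The ring is at (283,109), spanning 247–319 × 72–147. The handle runs down the column at u=282, v 148–232. The cable tip is at (244,177), about 37 mm left of the handle, so I'll approach with the fingers part-closed (~34 mm). The pot centre is (0.561, 0.010).

```bash
python3 - <<'E'
from h import *
c=load('wrist')
print(pix(c,[(283,109.5)],.009), pix(c,[(282,160),(281.5,228),(282,231)],.016))
P=cloud(c); Q=P.reshape(-1,3); hsv=cv2.cvtColor(c['frame'],cv2.COLOR_BGR2HSV)
m=(P[...,2]>.011)&(P[...,2]<.025)&(abs(P[...,1]-.126)<.016)&(P[...,0]<.505)&(P[...,0]>.42); q=P[m]
print(m.sum(),cv2.minAreaRect((q[:,:2]*1000).astype(np.float32)))
E
python3 -m crank '[[[0,0,20],0,150],[[0,0,50],0,150],[[0,0,50],0,150],[[0,0,50],0,150]]' 100
```

```text
[[0.55928522 0.1263895  0.009     ]] [[0.51046189 0.12732494 0.016     ]
 [0.43809124 0.12782022 0.016     ]
 [0.43466931 0.12728145 0.016     ]]
1078 ((467.7811279296875, 127.30271911621094), (16.960712432861328, 73.5829086303711), 89.57749938964844)
time: 16.25
eef_pos: [0.4707, 0.1261, 0.0957]
tcp_rot: [1.0, -0.001, -0.001, 0.0]
contact_force: [-0.2, 0.4, 0.1]
opening: 0.415
finger_force: 0.0
```

```bash
python3 -m crank '[[[10,-1,40],0,150],[[10,-1,75],0,150],[[10,-1,90],0,150],[[10,-1,92],0,150],[[10,-1,92],0,150]]'
python3 - <<'E'
from h import *
s=get_state(); print(s['eef_pos'],s['contact_force'])
E
python3 -m crank '[[[0,0,0],0,200],[[0,0,0],0,255],[[0,0,0],0,255],[[0,0,0],0,255],[[0,0,0],0,255]]' 80
```

```text
time: 16.75
eef_pos: [0.4819, 0.1277, 0.0053]
tcp_rot: [1.0, -0.0, 0.001, -0.0]
contact_force: [-0.7, 0.1, -0.0]
opening: 0.414
finger_force: 0.0
[0.48186157 0.12770087 0.00528534] [-0.69459897  0.12032514 -0.00518319]
time: 17.25
eef_pos: [0.4805, 0.1279, 0.0043]
tcp_rot: [1.0, 0.0, 0.0, -0.0]
contact_force: [-0.8, 0.2, 0.1]
opening: 0.004
finger_force: 0.0
```

Run:
```python
from h import *
c=cam('side'); cv2.imwrite('pics/s8.png',cv2.resize(c['frame'][80:260,180:420],None,fx=3,fy=3)); w=cam('wrist')
cv2.imwrite('pics/s8.png',np.hstack([cv2.resize(c['frame'][120:240,200:350],None,fx=2.6,fy=2.6),cv2.resize(w['frame'],(400,312))]))
```

```text
(no output)
```

View pics/s8.png

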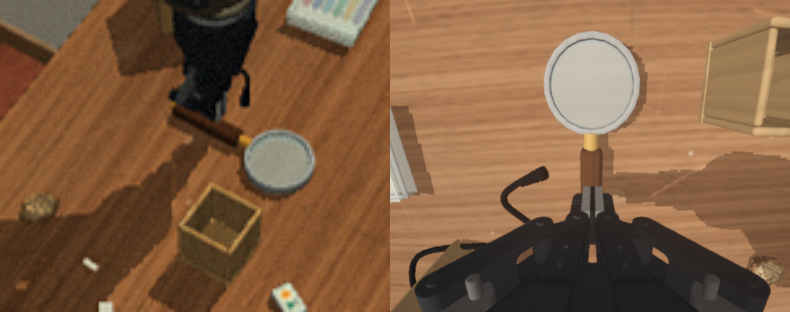

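The fingers look shut, with the handle in front of (−y of) or under them. I'll check the handle's height and position by depth.

Run:
```python
from h import *
for n in('side','wrist'):
    c=load(n); P=cloud(c); hsv=cv2.cvtColor(c['frame'],cv2.COLOR_BGR2HSV).astype(int); 
    for x0 in np.arange(.43,.61,.015):
        m=(abs(P[...,0]-x0)<.007)&(abs(P[...,1]-.127)<.05)&(P[...,2]>.006)&(P[...,2]<.06)
        q=P[m]
        if len(q)>4: print(n,round(x0,3),len(q),'y',np.percentile(q[:,1],[2,50,98]).round(3),'z',np.percentile(q[:,2],[5,50,95]).round(3))
```

```text
side 0.43 9 y [0.12  0.123 0.128] z [0.007 0.012 0.017]
side 0.445 22 y [0.104 0.12  0.127] z [0.007 0.014 0.018]
side 0.46 25 y [0.099 0.122 0.129] z [0.007 0.015 0.019]
side 0.475 29 y [0.113 0.121 0.128] z [0.01  0.017 0.046]
side 0.49 90 y [0.113 0.126 0.176] z [0.011 0.019 0.056]
side 0.505 43 y [0.107 0.125 0.142] z [0.007 0.015 0.019]
side 0.52 30 y [0.112 0.125 0.135] z [0.007 0.012 0.016]
side 0.535 94 y [0.098 0.127 0.154] z [0.007 0.01  0.016]
side 0.55 127 y [0.092 0.126 0.161] z [0.007 0.01  0.014]
side 0.565 124 y [0.093 0.126 0.159] z [0.007 0.01  0.013]
side 0.58 95 y [0.097 0.126 0.154] z [0.007 0.01  0.014]
side 0.595 24 y [0.111 0.126 0.139] z [0.008 0.011 0.014]
wrist 0.475 25 y [0.135 0.136 0.137] z [0.011 0.013 0.015]
wrist 0.49 2426 y [0.114 0.129 0.175] z [0.012 0.039 0.058]
wrist 0.505 776 y [0.119 0.128 0.168] z [0.012 0.014 0.016]
wrist 0.52 647 y [0.116 0.128 0.139] z [0.009 0.011 0.013]
wrist 0.535 2441 y [0.1   0.127 0.154] z [0.007 0.008 0.011]
wrist 0.55 3429 y [0.095 0.128 0.16 ] z [0.007 0.008 0.011]
wrist 0.565 3613 y [0.094 0.128 0.161] z [0.007 0.008 0.011]
wrist 0.58 3204 y [0.099 0.128 0.155] z [0.007 0.008 0.011]
wrist 0.595 753 y [0.11  0.128 0.145] z [0.007 0.011 0.012]
```

Run:
```python
from h import *
s=get_state(); print(s['eef_pos'],s['opening'],s['contact_force'],s['finger_force'])
c=load('side'); P=cloud(c); F=c['frame']
uv=proj(c,[[.4805,.128,.0043],[.4805,.128,.016],[.4805,.128,.03],[.4805,.118,.008]]).round(0).astype(int); print(uv)
u,v=uv[1]
for vv in range(v-14,v+10,2):
    print(vv,[(tuple((P[vv,uu]*1000).round().astype(int)),int(F[vv,uu].mean())) for uu in range(u-4,u+6,3)])
```

```text
[0.48037553 0.12787107 0.00411384] -0.0006794711962355445 [0.52317094 0.47833932 0.2279227 ] 0.0
[[282 169]
 [282 166]
 [282 163]
 [280 171]]
152 [((np.int64(480), np.int64(109), np.int64(100)), 12), ((np.int64(487), np.int64(113), np.int64(100)), 21), ((np.int64(496), np.int64(112), np.int64(108)), 17), ((np.int64(491), np.int64(135), np.int64(78)), 6)]
154 [((np.int64(478), np.int64(113), np.int64(86)), 10), ((np.int64(487), np.int64(113), np.int64(92)), 13), ((np.int64(496), np.int64(112), np.int64(100)), 8), ((np.int64(492), np.int64(133), np.int64(73)), 9)]
156 [((np.int64(482), np.int64(107), np.int64(87)), 22), ((np.int64(487), np.int64(113), np.int64(84)), 14), ((np.int64(492), np.int64(119), np.int64(80)), 6), ((np.int64(468), np.int64(174), np.int64(1)), 94)]
158 [((np.int64(492), np.int64(92), np.int64(103)), 15), ((np.int64(487), np.int64(112), np.int64(76)), 18), ((np.int64(490), np.int64(122), np.int64(68)), 27), ((np.int64(471), np.int64(169), np.int64(1)), 67)]
160 [((np.int64(860), np.int64(-480), np.int64(1023)), 14), ((np.int64(494), np.int64(102), np.int64(85)), 1
[... 886 characters left out ...]
.int64(20)), 37), ((np.int64(494), np.int64(131), np.int64(16)), 38)]
170 [((np.int64(473), np.int64(120), np.int64(3)), 22), ((np.int64(483), np.int64(120), np.int64(11)), 18), ((np.int64(491), np.int64(122), np.int64(15)), 35), ((np.int64(498), np.int64(125), np.int64(16)), 48)]
172 [((np.int64(476), np.int64(116), np.int64(1)), 55), ((np.int64(482), np.int64(120), np.int64(1)), 37), ((np.int64(492), np.int64(119), np.int64(11)), 19), ((np.int64(501), np.int64(121), np.int64(14)), 35)]
174 [((np.int64(479), np.int64(110), np.int64(2)), 51), ((np.int64(486), np.int64(114), np.int64(2)), 64), ((np.int64(493), np.int64(119), np.int64(1)), 52), ((np.int64(501), np.int64(121), np.int64(5)), 8)]
```

```bash
python3 -m crank '[[[0,0,-4],0,150],[[0,0,-4],0,150],[[0,0,-4],0,150],[[0,0,0],0,150],[[0,0,3],0,150],[[0,0,3],0,150]]'
python3 - <<'E'
from h import *
s=get_state(); print(s['eef_pos'],s['contact_force'])
c=cam('wrist'); P=cloud(c)
# finger tips: points within fingers zone
for a,b in((.09,.115),(.14,.165)):
    m=(P[...,1]>a)&(P[...,1]<b)&(P[...,2]>.004)&(P[...,2]<.07)&(abs(P[...,0]-.487)<.012)
    print(np.percentile(P[m],[0,5,50],axis=0).round(3))
E
```

```text
time: 17.95
eef_pos: [0.4797, 0.1278, 0.0002]
tcp_rot: [1.0, 0.0, -0.001, 0.0]
contact_force: [-0.8, -0.1, -0.2]
opening: 0.41
finger_force: 0.0
[4.79663930e-01 1.27797300e-01 2.07637081e-04] [-0.81898914 -0.05271889 -0.15999649]
[[0.475 0.09  0.027]
 [0.477 0.097 0.033]
 [0.488 0.107 0.054]]
[[0.475 0.144 0.006]
 [0.478 0.144 0.03 ]
 [0.488 0.147 0.053]]
```

```bash
python3 -m crank '[[[0,0,2],0,150],[[0,0,4],0,150],[[0,0,4],0,150]]'; python3 -m crank '[[[0,0,2],0,150],[[0,0,4],0,150],[[0,0,4],0,150]]'
```

```text
time: 18.3
eef_pos: [0.4801, 0.1278, -0.0033]
tcp_rot: [1.0, 0.0, -0.0, 0.0]
contact_force: [0.3, -0.6, 0.4]
opening: 0.412
finger_force: 0.0
time: 18.6
eef_pos: [0.4801, 0.1278, -0.0073]
tcp_rot: [1.0, 0.0, -0.0, 0.0]
contact_force: [0.3, -0.7, -0.0]
opening: 0.412
finger_force: 0.0
```

```bash
python3 -m crank '[[[0,0,2],0,150],[[0,0,2],0,200],[[0,0,2],0,255],[[0,0,2],0,255],[[0,0,2],0,255]]' 60
```

```text
time: 19.1
eef_pos: [0.4805, 0.1279, -0.0089]
tcp_rot: [1.0, 0.0, 0.0, -0.0]
contact_force: [0.4, -0.4, -0.1]
opening: -0.0
finger_force: 0.0
```

```bash
python3 -m crank '[[[0,0,-40],0,255],[[0,0,-80],0,255],[[0,0,-80],0,255],[[0,0,-80],0,255]]'
python3 - <<'E'
from h import *
s=get_state(); print(s['eef_pos'],s['opening'])
c=cam('side'); w=cam('wrist'); t=s['eef_pos']
P=cloud(c); d=np.linalg.norm(P[...,:2]-t[:2],axis=-1)
m=(d<.03)&(P[...,2]>.03)&(P[...,2]<.2); q=P[m]; print('side lowest finger',np.sort(q[:,2])[:8].round(4), q[np.argmin(q[:,2])])
print(proj(c,t),proj(w,t), w['origin'])
P=cloud(w); d=np.linalg.norm(P[...,:2]-t[:2],axis=-1); m=(d<.03)&(P[...,2]>.03); q=P[m]; print('wrist lowest',np.sort(q[:,2])[:5],q[np.argmin(q[:,2])])
u,v=proj(c,t)[0].astype(int); u=max(u,40);
a=cv2.resize(c['frame'][v-40:v+50,u-45:u+65],None,fx=4,fy=4); 
b=cv2.resize(w['frame'][150:390,180:400],(330,360))
cv2.circle(a,(45*4,40*4),3,(0,0,255),-1); cv2.imwrite('pics/s9.png',np.hstack([a,b]))
E
```

```text
time: 19.5
eef_pos: [0.4813, 0.1279, 0.0723]
tcp_rot: [1.0, 0.0, 0.001, -0.0]
contact_force: [-1.0, -0.0, -1.1]
opening: -0.002
finger_force: 0.0
[0.48130898 0.12793789 0.07225429] -0.002184993558275519
side lowest finger [0.1015 0.1024 0.1029 0.1045 0.1047 0.1053 0.1055 0.1081] [0.48811855 0.12004983 0.10148843]
[[282.33023155 153.7884785 ]] [[281.47671466 247.2579354 ]] [0.55220403 0.12705141 0.23849911]
wrist lowest [0.09802953 0.09839551 0.09848286 0.09849496 0.09877604] [0.49075817 0.12545058 0.09802953]
```

View pics/s9.png

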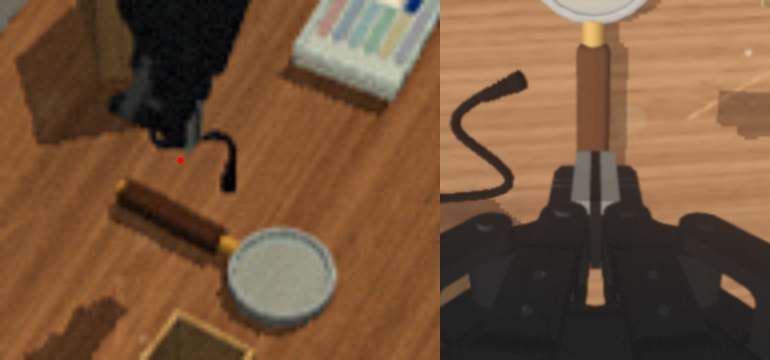

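Both cameras put the fingertips about 26 mm above the reported TCP, so the fingers shut above the handle. I'll go deeper in steps and check the force.

```bash
python3 -m crank '[[[0,0,0],0,150],[[0,0,0],0,150],[[0,0,40],0,150],[[0,0,75],0,150],[[0,0,85],0,150],[[0,0,88],0,150],[[0,0,88],0,150]]'; python3 -m crank '[[[0,0,2],0,150],[[0,0,4],0,150],[[0,0,4],0,150]]'
```

```text
time: 20.3
eef_pos: [0.4809, 0.1279, -0.0165]
tcp_rot: [1.0, 0.0, 0.0, -0.0]
contact_force: [0.4, -0.1, 0.7]
opening: 0.412
finger_force: 0.0
time: 20.6
eef_pos: [0.481, 0.1279, -0.0202]
tcp_rot: [1.0, 0.0, 0.001, -0.0]
contact_force: [0.5, 0.1, 0.0]
opening: 0.414
finger_force: 0.0
```

```bash
python3 -m crank '[[[0,0,2],0,150],[[0,0,2],0,200],[[0,0,2],0,255],[[0,0,2],0,255],[[0,0,2],0,255]]' 60
```

```text
time: 21.1
eef_pos: [0.4807, 0.1279, -0.0227]
tcp_rot: [1.0, 0.0, 0.0, -0.0]
contact_force: [-0.4, -0.2, 2.2]
opening: 0.19
finger_force: 61.0
```

```bash
python3 -m crank '[[[0,0,0],0,255],[[0,0,-15],0,255],[[0,0,-40],0,255],[[0,0,-75],0,255],[[0,0,-110],0,255],[[0,0,-136],0,255],[[1,40,-136],0,255],[[2,80,-136],0,255],[[2,116,-136],0,255],[[2,116,-136],0,255]]' 100; python3 -m crank '[[[0,0,0],0,255],[[0,0,0],0,255]]'
cat > m.py <<'E'
from h import *
s=get_state(); print(s['eef_pos'],s['opening'],s['finger_force'])
for n in('wrist','top','side'):
    c=cam(n); P=cloud(c); t=s['eef_pos']
    m=(P[...,2]>.115)&(P[...,2]<.18)&(P[...,0]>t[0]+.04)&(P[...,0]<t[0]+.125)&(abs(P[...,1]-t[1])<.045); q=P[m]
    if len(q)<10: print(n,'few');continue
    A=np.c_[q[:,:2]-q[:,:2].mean(0),np.ones(len(q))]; k=np.linalg.lstsq(A,q[:,2],rcond=None)[0]
    print(n,len(q),'slopes deg',np.degrees(k[:2]).round(2),'z',k[2].round(4),cv2.minEnclosingCircle((q[:,:2]*1000).astype(np.float32)),q.mean(0).round(4))
    m=(P[...,2]>.055)&(P[...,2]<.075)&(abs(P[...,0]-.56)<.06)&(abs(P[...,1]-.01)<.05); 
    if m.sum()>10: print('  pot',m.sum(),P[m].min(0).round(4),P[m].max(0).round(4))
    m=(P[...,2]>.13)&(P[...,2]<.16)&(abs(P[...,0]-.75)<.02)&(abs(P[...,1]+.078)<.02)
    if m.sum()>5: print('  blade',m.sum(),np.median(P[m],axis=0).round(4))
E
python3 m.py
```

```text
time: 22.1
eef_pos: [0.4822, 0.0087, 0.1127]
tcp_rot: [1.0, -0.002, -0.0, 0.0]
contact_force: [-0.1, 0.3, 0.5]
opening: 0.18
finger_force: 98.5
time: 22.3
eef_pos: [0.4819, 0.0125, 0.1125]
tcp_rot: [1.0, 0.0, -0.001, -0.0]
contact_force: [0.3, -0.2, -0.1]
opening: 0.178
finger_force: 98.5
[0.4819437  0.01254393 0.11251904] 0.17767630416849411 98.50395441055298
wrist 21357 slopes deg [-0.18 -0.03] z 0.1436 ((558.9651489257812, 11.524727821350098), 37.35643005371094) [0.5618 0.0118 0.1436]
top 546 slopes deg [-0.04 -0.07] z 0.1443 ((559.9622802734375, 11.9781494140625), 35.82583999633789) [0.5602 0.0121 0.1443]
  blade 113 [ 0.7519 -0.0771  0.1448]
side 730 slopes deg [-0.93  0.92] z 0.1454 ((558.8512573242188, 11.55739974975586), 36.87563705444336) [0.5604 0.0105 0.1454]
  pot 189 [ 0.5314 -0.0212  0.0551] [0.5901 0.0381 0.0689]
  blade 193 [ 0.7524 -0.0792  0.1461]
```

```bash
python3 -m crank '[[[1.5,1.5,-0.5],0,255],[[1.5,1.5,-0.5],0,255],[[1.5,1.5,-0.5],0,255],[[1.5,1.5,-0.5],0,255],[[1.5,1.5,-0.5],0,255]]'; python3 m.py
python3 - <<'E'
from h import *
c=load('top'); cv2.imwrite('pics/fin.png',np.hstack([cv2.resize(c['frame'][100:290,180:400],(400,345)),cv2.resize(load('side')['frame'][120:320,180:410],(397,345))]))
E
```

```text
time: 22.95
eef_pos: [0.4839, 0.0104, 0.1135]
tcp_rot: [1.0, 0.0, -0.0, -0.0]
contact_force: [0.7, 0.0, -0.4]
opening: 0.18
finger_force: 98.5
[0.48388238 0.01039286 0.11350668] 0.18001637047386584 98.50504159927368
wrist 21342 slopes deg [-0.16 -0.04] z 0.1446 ((560.96337890625, 9.324589729309082), 37.26530838012695) [0.5637 0.0096 0.1446]
top 539 slopes deg [-0.2 -0.3] z 0.1453 ((562.1531982421875, 10.102522850036621), 35.940643310546875) [0.562  0.0099 0.1453]
  pot 13 [ 0.5321 -0.0181  0.0571] [0.5407 0.0369 0.0663]
  blade 112 [ 0.7517 -0.0771  0.1448]
side 731 slopes deg [-1.07  0.44] z 0.1463 ((560.8775024414062, 9.472752571105957), 37.39411163330078) [0.5621 0.0079 0.1463]
  pot 185 [ 0.5318 -0.0203  0.055 ] [0.5901 0.0385 0.0689]
  blade 194 [ 0.7524 -0.079   0.1462]
```

View pics/fin.png

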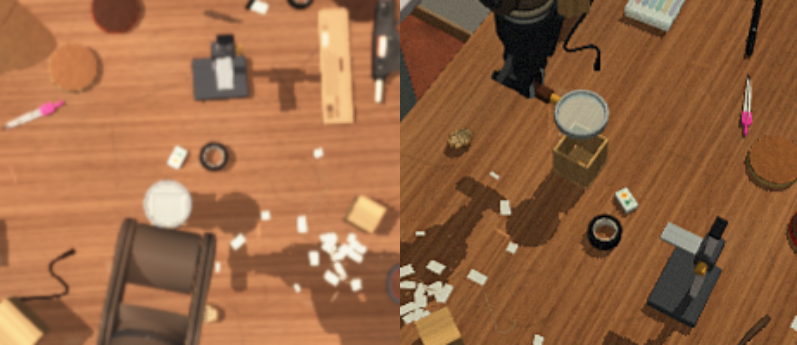

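The lens (168,203 left panel; 582,113 right panel) is level over the pot's mouth within about 1 mm and at blade height. The eraser, tape, walnut and gauge are undisturbed, so I'm handing in.

```bash
python3 -c "
from plant import ctrl,get_state
print(get_state()['dq'].round(3)); print(ctrl.sign_off())"
```

```text
[-0.     0.     0.001  0.001 -0.     0.   ]
the job is handed in; nothing more can be done
None
```

The pot stands mouth-up on the table, and the arm is holding the loupe level and still over it, lens centred on the mouth and at the pointer's height, each to about 1 mm by the cameras; I handed the job in at about 23 s of the 72 s allowed, and no verdict was returned.

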